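Isolate the instrument and pull its fuse carrier

ROBOT

A 7-joint arm with a two-finger parallel gripper is mounted at the origin on the work surface. World frame = base frame: x ahead of the robot, y to its left, z up, the work surface at z = 0. Lengths are in m, angles in rad, forces in N, time in s.
With the tool pointing down it reaches from about 0.4 to 0.85 m from the base axis. Payload 10.4 kg.
Tool frame: the origin (TCP) lies at the very end of the fingers, on their centre line; the grasp point (between the pads) lies 19 mm behind it; z points along the fingers, y is the line along which they close (so a half turn about z gives the same grasp; the last joint's range is limited). The gripper opens to 87 mm and grips with 3 to 60 N. Pads are 19 mm wide; open, the fingers measure 117 mm over their backs; the gripper's body (75 mm by 190 mm) begins 51 mm behind the grasp point.
Start: joints at [1.106, 0.332, -0.065, 1.46, 0.022, 1.35, -0.088], TCP at [0.267, -0.565, 0.223] pointing down, gripper open.
Joint ranges: [-2.6, 2.6], [-0.5, 2.12], [-1.47, 1.34], [0.16, 2.42], [-1.27, 4.41], [0.06, 2.06], [-2.6, 2.6]. Speed limits (rad/s): [2.22, 2.22, 2.79, 2.79, 3.14, 3.14, 3.14].

INTERFACE

Orientations are given as a unit quaternion [x, y, z, w].
In Python, from bench import * gives the robot as it stands.
- The arm moves only by the tool step_arm, never from a script. Its arguments are lists of equal length, an entry for each row: "delta_pos": the shift along the world's x, y, z in units of 25 mm (1.0 is 25 mm), a list of three; "turn": the turn about the world's z in units of 0.12 rad (1.0 is 0.12 rad). In form: {"delta_pos": [[tx, ty, tz], ...], "turn": [turn, ...]}. A call has 1 to 12 rows; each row shifts and turns the commanded pose from where the row before left it; what a row does not reach is not made up. A row lasts 1/10 s, in which the tool goes at most 50 mm and 8.59 degrees, less where a joint would pass 70% of its speed; a pose out of reach is approached as far as the arm can. A call with a number of a shift or a turn outside -1 to 1 is refused whole. A call with a gripper value outside its range is refused whole. "grip" is the closure, from 0 (fully open) to 1 (shut), set as the call begins (left out, the last holds). The fingers move at their own pace and stop on an object; "newtons" is the grip in N (left out, the last holds). Time passes only in rows, so rows that do not move let the fingers close. It gives the time, the measured TCP pose, the force, the opening and the grip force at its end, in the units of the state.
- read_state(): the state, without advancing time (a new reading comes with each control period).
- camera(name): name is "scene" or "top"; returns a dict with "image" (420x560x3 uint8, red, green, blue), "z_map" (420x560 float32, m along the optical axis (not along the pixel's ray), 0 where there is no reading), "mtx" (3x3 intrinsics, pixels), "dist" ([k1, k2, p1, p2, k3] as OpenCV has them; the pictures are not rectified), "view" (4x4, takes a point from world to camera coordinates). Camera axes: x right, y up, looking along -z (the intrinsics and any distortion apply to the point x, -y, -z); pixel columns grow to the right and rows downward; lengths in m; the calibration is good to about 2 mm. A picture is of the moment at which its call begins.
- close_job(): hands the job in; it is judged then, once.
The state is a dict: "time": time; "joint_positions": joint angles; "joint_vel": joint speeds; "joint_torque": joint torques, N m; "ee_pos": TCP position; "eef_rot": TCP orientation; "ft_force": force on the tool from outside, world axes, zero at the start; "torque": the same for the moment, N m; "width": finger opening in m; "grip_force": force on a finger pad.
Only numpy, scipy, OpenCV 4.12 (cv2) and the standard library are available. Lean on these libraries where they do the work, as an engineer would, in place of code of your own. Each camera call takes 0.05 s, during which the arm holds its last target. There are 200 camera calls.

TASK

Make the test set in the open case safe: first turn the selector knob back, anticlockwise and click by click, until its pointer rests at the long mark, and leave it there. Then push the sprung fuse carrier down, twist it anticlockwise until its catch lets go (do not force it), lift it out and stand it gently upright in the steel parts tray. Leave the reel, the screwdriver and the carton where they are.

Things in the scene. Friction and masses are not known exactly. Their poses are not given: they have to be found in the camera images.
- case_top (a point): Centre, on top, of the two aluminium panels (80 mm over the bench) in an open black rugged case, 300 x 220 x 85 mm, fixed; the lid is folded open away from the robot. x points towards the lid, y along the case. Fuse collar and selector stand in the middle of one panel each, 67 mm to either side of this point along y; which side varies.
- fuse_panel: Panel with a square steel collar, 72 x 72 mm, 22 mm high. Origin at the collar's centre on the panel's top face; z up; x, as the case's, is the way the keyhole slot in the collar's top runs. The carrier's two lugs are caught under this top and pass out only with the grip bar along this x (within 7 degrees). Locked, the bar lies 60 degrees clockwise of it seen from above, with 4 degrees of play.
- carrier_mid (a point): Loose fuse carrier, 94 mm tall, 160 g: this point is on its axis half-way up; z up, x along its bar. White stem 32 mm thick, 54 mm long (steel lugs 54 mm across); black cap 60 mm wide, 8 mm thick, top face 15 mm above this point; on it the black grip bar, 56 mm long, 18 mm wide, 32 mm high (same after half a turn). Locked, its foot is 14 mm below the panel top.
- carrier_foot (a point): Centre of the carrier's foot. A spring pushes it up, 8 N when locked, 13 N fully down. To free: push down 9 to 14 mm (catch 7 mm deep, travel ends at 16), keep down and turn 60 degrees anticlockwise seen from above (stop about 7 degrees beyond), let up (it rises 10 mm on the spring) and lift straight up, 40 mm or more from locked, to clear the collar.
- selector (a joint): Selector angle in radians, growing clockwise seen from above. It clicks to rest every 25 degrees (0.436), from -1 to 4 clicks; 0 is the long mark, with one more position beyond it. It starts 1, 2 or 3 clicks clockwise of it. A click takes about 0.1 N m; let go near a position, it settles into it.
- selector_grip (a point): Black knob: skirt 54 mm wide, grip bar 50 mm long (x), 16 mm wide, 36 mm high; white line and nose at the pointer end, -x. Point on the turning axis, 33 mm above the panel, 14 mm below the bar's top, 18 mm above the skirt's top. Six ticks on the panel mark the positions; the long thick one (24 mm) points to case -x, the edge with the latches.
- tray: Empty open steel parts tray, 130 x 130 mm, 25 mm high, walls and floor 4 mm. Origin at the centre of its underside. It stands on the bench to the left or right of the case; the reel is on the other side.
- reel_mid (a point): Bystander: aluminium wire reel, 72 mm in diameter, 60 mm high, standing on end; this is its centre.
- screwdriver: Bystander: screwdriver lying flat, 200 mm long, orange handle.
- carton: Bystander: small cardboard carton, 100 x 70 x 50 mm; origin at the centre of its underside.
There are look-alikes about, which are no part of the job. What is meant by the tray is not blue, and is the smaller of those in its own colour.

How it is judged:
On the way, in this order (a step that is already met when the one before it is completed fails the run):
1. the selector rests at the long mark while the carrier is still locked down (value of joint selector between -0.15 and 0.15 rad and z of carrier_mid in the frame of fuse_panel below 0.037 m), for 0.3 s.
2. the carrier is pushed down in its collar past the catch (z of carrier_mid in the frame of fuse_panel below 0.0265 m), for 0.1 s.
3. the carrier is freed and lifted clear of the collar (z of carrier_mid in the frame of fuse_panel above 0.071 m), for 0.1 s.
At the end, for the whole second after the job is handed in: The selector is within 0.15 rad of the long mark; the carrier stands at rest on the tray's floor, upright within 0.15 rad, its axis within 50 mm of the tray's centre along each of the tray's sides; reel, screwdriver and carton are within 30 mm of where they were (value of joint selector between -0.15 and 0.15 rad and x of carrier_mid in the frame of tray between -0.05 and 0.05 m and y of carrier_mid in the frame of tray between -0.05 and 0.05 m and z of carrier_mid in the frame of tray between 0.046 and 0.056 m and angle between carrier_mid's own z axis and vertical below 0.15 rad and linear speed of carrier below 0.03 m/s and distance of each of reel_mid, screwdriver, carton from where it was at the start of the episode below 0.03 m); the robot touches nothing.
It fails at once if a bystander is pushed more than 30 mm (distance of any of reel_mid, screwdriver, carton from where it was at the start of the episode above 0.03 m).
It fails at once if the carrier is forced in its collar (over 250 N between them) (contact force between carrier and fuse_panel above 250 N).
It fails at once if the carrier is dropped or slammed into the tray (over 0.7 m/s close above its floor) (linear speed of carrier above 0.7 m/s and horizontal distance between carrier_mid and tray below 0.09 m and z of carrier_mid in the frame of tray below 0.075 m).
It also fails if it takes over 56 s, if anything falls off the work surface, if the arm or the gripper's body presses on something with over 40 N, if the wrist force passes 120 N, or if a joint passes its speed limit or range.

## Working session

There is one attempt and no reset: what is moved stays moved. The work goes in short steps, Python scripts to look and compute and a tool call to move; the robot and the scene stay as the last step left them, time stands still between calls to the robot, and variables do not carry over. Pictures are saved under pics/ and viewed, at most 10 in all, crops included, and the job is handed in when it is done.

Besides the shell and the picture viewer there is one more tool, called after "Call:" as name(argument=value, ...), one argument or row to a line, values as JSON. step_arm: Moves the arm, as the interface text tells. Shifts and turns lie within -1 to 1; 1 stands for 25 mm of shift or 0.12 rad of turn. Its arguments: {"type":"object","properties":{"delta_pos":{"type":"array"},"turn":{"type":"array"},"grip":{"type":"number"},"newtons":{"type":"number"}},"required":["delta_pos","turn"]}

```bash
mkdir -p pics
cat > h.py <<'E'
from bench import *
import numpy as np, cv2
def snap(n):
    c=camera(n); cv2.imwrite(f"pics/{n}_{len(__import__('os').listdir('pics'))}.png",c["image"][:,:,::-1]); return c
def ray(c,uv):
    p=cv2.undistortPoints(np.array(uv,float).reshape(-1,1,2),c["mtx"],np.array(c["dist"],float)).reshape(-1,2)
    V=np.array(c["view"]);R=V[:3,:3];o=-R.T@V[:3,3]
    d=np.c_[p[:,0],-p[:,1],-np.ones(len(p))]@R
    return o,d
def onz(c,uv,z):
    o,d=ray(c,uv); return o+d*((z-o[2])/d[:,2])[:,None]
def cloud(c):
    v,u=np.mgrid[:420,:560]; o,d=ray(c,np.c_[u.ravel(),v.ravel()])
    return (o+d*c["z_map"].ravel()[:,None]).reshape(420,560,3)
E
python3 - <<'E'
from h import *
for n in("top","scene"):
    c=snap(n); o,_=ray(c,[[280,210]]); print(n,o,c["mtx"].tolist(),c["dist"])
    np.savez(n+".npz",**c)
s=read_state(); print(s)
E
ls pics
```

```text
top [0.31464337 0.0652991  1.51081415] [[476.24183207732403, 0.0, 279.55402561060873], [0.0, 476.24183207732403, 201.5522047698296], [0.0, 0.0, 1.0]] [-0.11701763  0.          0.          0.          0.        ]
scene [1.11916224 0.62039076 0.96511412] [[450.4445266272456, 0.0, 284.734490626118], [0.0, 450.4445266272456, 208.27892568571298], [0.0, 0.0, 1.0]] [-0.03481978  0.          0.          0.          0.        ]
{'time': 0.1, 'joint_positions': array([ 1.10641687,  0.33277331, -0.06468057,  1.46085429,  0.02162059,
        1.34988134, -0.08851242]), 'joint_vel': array([-1.38763342e-03, -2.36778998e-03,  5.19838412e-04, -1.53994589e-03,
       -5.82617561e-06, -1.85778138e-04,  3.56612819e-04]), 'joint_torque': array([ 1.96819899e-03, -6.24545717e+01,  2.49633315e-02, -3.90714204e+01,
       -6.13710308e-02,  3.67160852e-02,  3.76390247e-06]), 'ee_pos': array([ 0.26705415, -0.56469948,  0.22185699]), 'eef_rot': array([ 9.75703496e-01,  2.19094306e-01, -1.73157177e-04, -5.85150641e-04]), 'ft_force': array([-0.02141622,  0.02413995, -0.65121094]), 'torque': array([0.00648548, 0.00079036, 0.0205851 ]), 'grip_force': 0.0, 'width': 0.08689088619376595}
scene_1.png
top_0.png
```

View pics/top_0.png

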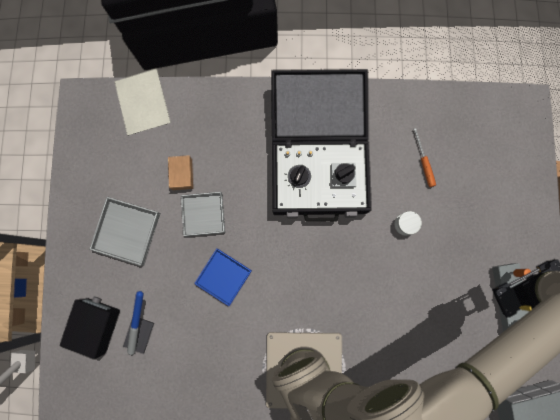

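View pics/scene_1.png

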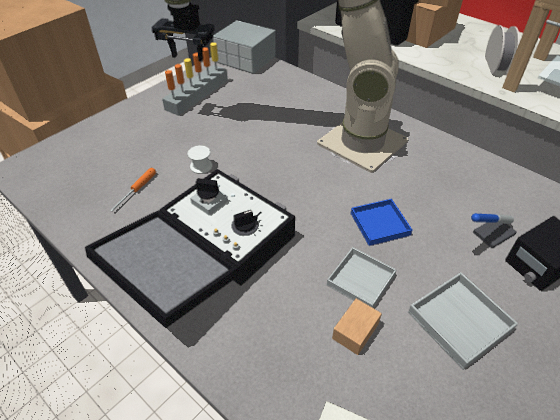

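The top view shows the case at about (322,175), with the selector at (299,176) and the fuse carrier at (344,175). The small steel tray is at (203,215), the reel at (408,224), the screwdriver at (425,160) and the carton at (180,174). Next I measure these and look at an enlarged crop.

Run:
```python
from h import *
c=dict(np.load("top.npz")); P=cloud(c)
im=c["image"]; crop=cv2.resize(im[135:220,265:380],None,fx=6.5,fy=6.5,interpolation=cv2.INTER_CUBIC)
cv2.imwrite("pics/crop_2.png",crop[:,:,::-1])
H=P[...,2]; hsv=cv2.cvtColor(im,cv2.COLOR_RGB2HSV)
# white panels
m=((hsv[...,2]>200)&(hsv[...,1]<40)).astype(np.uint8); m[:,:265]=0;m[:,380:]=0;m[:135]=0;m[220:]=0
m=cv2.morphologyEx(m,cv2.MORPH_CLOSE,np.ones((5,5)))
cs=max(cv2.findContours(m,0,2)[0],key=cv2.contourArea); r=cv2.minAreaRect(cs); b=cv2.boxPoints(r)
w=onz(c,b,0.08); print("panel",r,w.round(4).tolist(),w.mean(0),np.median(H[m>0]))
e=np.diff(np.vstack([w,w[:1]]),axis=0)[:,:2]; print("edges",np.hypot(*e.T),np.degrees(np.arctan2(e[:,1],e[:,0])))
# tall blobs
for n,(u0,u1,v0,v1),z0 in(("sel",(280,320,155,200),.105),("fuse",(325,370,150,200),.13),("reel",(390,425,205,245),.04),("carton",(160,198,150,198),.035),("tray",(170,235,185,245),.015)):
    S=P[v0:v1,u0:u1]; k=(S[...,2]>z0)
    q=S[k]; print(n,k.sum(),"zmax",np.percentile(q[:,2],[50,90,98]).round(4),"mean",q.mean(0).round(4),"ext",q.min(0).round(3),q.max(0).round(3))
    zt=np.percentile(q[:,2],95); t=q[q[:,2]>zt-.012][:,:2].astype(np.float32); rr=cv2.minAreaRect(t*1000); print("   top rect",[np.round(x,1) for x in rr], cv2.boxPoints(rr).round(0).tolist())
```

```text
panel ((321.5, 176.0), (62.0, 87.0), 90.0) [[0.6904, 0.0882, 0.08], [0.6937, -0.1812, 0.08], [0.5002, -0.1784, 0.08], [0.4973, 0.0857, 0.08]] [ 0.59538327 -0.04643628  0.08      ] 0.07965482728187645
edges [0.26940304 0.19357129 0.26406163 0.19309555] [-89.28103157 179.16031695  90.63128057   0.74167839]
sel 102 zmax [0.1263 0.131  1.5108] mean [0.5796 0.0244 0.193 ] ext [0.315 0.006 0.105] [0.618 0.065 1.511]
   top rect [array([467.8,  46.7]), array([ 22.9, 307.7]), np.float64(78.8)] [[315.0, 65.0], [616.0, 6.0], [621.0, 28.0], [319.0, 88.0]]
fuse 187 zmax [0.1573 0.1627 1.5108] mean [ 0.5824 -0.1017  0.2167] ext [ 0.315 -0.138  0.13 ] [0.624 0.065 1.511]
   top rect [array([471.7, -24. ]), array([ 34.1, 359.6]), np.float64(55.0)] [[315.0, 65.0], [609.0, -141.0], [629.0, -113.0], [334.0, 93.0]]
reel 436 zmax [0.0593 0.0634 0.0671] mean [ 0.4548 -0.3146  0.0792] ext [ 0.315 -0.358  0.048] [0.493 0.065 1.511]
   top rect [array([ 407.7, -139.7]), array([ 70.9, 444.5]), np.float64(15.4)] [[315.0, 65.0], [432.0, -363.0], [501.0, -345.0], [383.0, 84.0]]
carton 718 zmax [0.0494 0.0538 0.0564] mean [0.6082 0.3951 0.0654] ext [0.315 0.065 0.035] [0.664 0.437 1.511]
   top rect [array([466.8, 272.5]), array([501.7, 112.5]), np.float64(41.1)] [[241.0, 150.0], [315.0, 65.0], [693.0, 395.0], [619.0, 480.0]]
tray 346 zmax [0.0248 0.0492 1.5108] mean [0.4978 0.3339 0.0792] ext [0.315 0.065 0.015] [0.573 0.427 1.511]
   top rect [array([455.2, 234.9]), array([438.6,  41.3]), np.float64(55.7)] [[315.0, 65.0], [349.0, 42.0], [596.0, 404.0], [562.0, 428.0]]
```

View pics/crop_2.png

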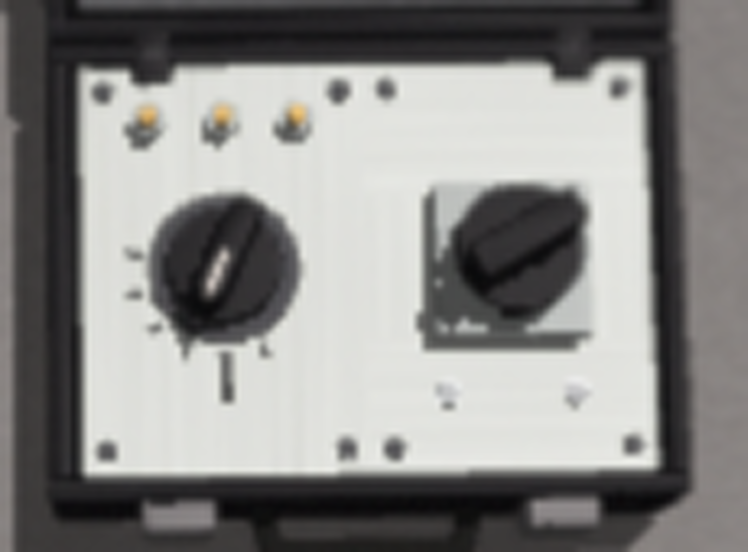

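The crop shows the long mark straight down, at crop pixel (227,375). The pointer nose is about (190,328), one click (~25°) clockwise of the mark. The carrier bar is at (525,235), its far end turned clockwise of case x.

Run:
```python
from h import *
for nm in("top","scene"):
  c=dict(np.load(nm+".npz")); P=cloud(c); ok=c["z_map"]>0
  def rect(lab,xr,yr,zr,f=None):
    k=ok&(P[...,0]>xr[0])&(P[...,0]<xr[1])&(P[...,1]>yr[0])&(P[...,1]<yr[1])&(P[...,2]>zr[0])&(P[...,2]<zr[1])
    uv=np.argwhere(k)[:,::-1].astype(float)
    if len(uv)<5: print(lab,len(uv));return
    z=f if f else np.median(P[k][:,2])
    q=onz(c,uv,z)[:,:2]; r=cv2.minAreaRect((q*1000).astype(np.float32)); b=cv2.boxPoints(r)
    e=b[1]-b[0];e2=b[2]-b[1]; L=e if np.hypot(*e)>np.hypot(*e2) else e2
    print(nm,lab,len(uv),"z",P[k][:,2].mean().round(4),"c",np.round(r[0],1),"mean",(q.mean(0)*1000).round(1),"size",np.round(r[1],1),"long dir",np.degrees(np.arctan2(L[1],L[0])).round(1))
  rect("selbar",(.54,.66),(-.03,.08),(.118,.136),.127)
  rect("fusebar",(.53,.66),(-.17,-.06),(.148,.17),.160)
  rect("reel",(.38,.53),(-.4,-.24),(.052,.07),.06)
  rect("carton",(.5,.75),(.3,.48),(.042,.058),.05)
  rect("trayrim",(.4,.6),(.22,.43),(.018,.032),.025)
  rect("trayall",(.4,.6),(.22,.43),(.012,.032),.025)
  rect("panel",(.45,.72),(-.2,.12),(.074,.086),.08)
  rect("case",(.42,.72),(-.25,.16),(.07,.092),.085)
```

```text
top selbar 89 z 0.1265 c [594.6  22.1] mean [594.6  21.9] size [15.9 49.9] long dir -25.7
top fusebar 128 z 0.1584 c [ 595.5 -110.5] mean [ 595.7 -110.9] size [19.2 58.1] long dir -59.4
top reel 424 z 0.0593 c [ 456.2 -319.4] mean [ 456.7 -319.7] size [69.3 71.5] long dir -45.5
top carton 680 z 0.0494 c [611.8 399.3] mean [611.9 399.2] size [101.8  70.5] long dir 2.8
top trayrim 251 z 0.0241 c [507.3 339.4] mean [491.5 330.6] size [185.3 152.1] long dir 6.5
top trayall 314 z 0.0222 c [507.  338.4] mean [491.3 333.3] size [186.6 152.6] long dir 7.1
top panel 5586 z 0.0803 c [594.3 -45.4] mean [595.2 -42.3] size [246.4 301.7] long dir -89.2
top case 6439 z 0.0809 c [596.5 -44.9] mean [597.  -41.6] size [251.6 301.2] long dir -89.4
scene selbar 125 z 0.1247 c [600.9  28.2] mean [600.7  26.5] size [24.8 50.8] long dir -23.2
scene fusebar 157 z 0.1567 c [ 603.4 -104.4] mean [ 603.2 -104.4] size [27.8 58.6] long dir -58.7
scene reel 275 z 0.0589 c [ 462.9 -315.9] mean [ 462.6 -316.2] size [69.6 70.2] long dir -48.6
scene carton 1240 z 0.0498 c [614.1 402. ] mean [615.6 403. ] size [104.9  70.8] long dir 4.5
scene trayrim 390 z 0.0227 c [485.9 328.4] mean [487.1 328.8] size [133.6 131.3] long dir 6.1
scene trayall 571 z 0.0202 c [488.  329.3] mean [488.  327.7] size [138.1 132.6] long dir 6.1
scene panel 5858 z 0.0804 c [598.7 -42.8] mean [610.4 -23.4] size [249.1 307.7] long dir -89.1
scene case 6335 z 0.0807 c [603.1 -37.5] mean [615.2 -18.4] size [249.6 308. ] long dir -88.8
```

Measured from the top view:
- **Selector:** axis (0.595, 0.022), bar at −25.7°, so one click.
- **Fuse carrier:** axis (0.595, −0.1105), bar at −59.4°, top at z 0.16.
- **Tray:** centre about (0.488, 0.329).
- **Size and spacing checks:** these hold. The bars measure 50×16 and 58×19 mm, against 50×16 and 56×18 given. The two axes are 133 mm apart, against 134 given.

I move to above the selector now.

Call:
step_arm(
  delta_pos=[
    [0.55,0.98,0.1],
    [0.55,0.98,0.1],
    [0.55,0.98,0.1],
    [0.55,0.98,0.1],
    [0.55,0.98,0.1],
    [0.55,0.98,0.1],
    [0.55,0.98,0.1],
    [0.55,0.98,0.1],
    [0.55,0.98,0.1],
    [0.55,0.98,0.1],
    [0.55,0.98,0],
    [0.55,0.98,0],
  ],
  turn=[0.78,0.78,0.78,0.78,0.78,0.78,0.78,0.78,0.78,0.78,0.78,0.78],
  grip=0.4,
  newtons=40,
)

```text
time: 1.3
ee_pos: [0.4325, -0.2699, 0.2474]
eef_rot: [0.708, 0.706, -0.0, -0.0]
ft_force: [0.3, 0.0, -0.6]
width: 0.0523
grip_force: 0.0
```

Call:
step_arm(
  delta_pos=[
    [0.55,0.98,0],
    [0.55,0.98,0],
    [0.55,0.98,0],
    [0.55,0.98,0],
    [0.55,0.98,0],
    [0.55,0.98,0],
    [0.55,0.98,0],
    [0.55,0.98,0],
    [0.55,0.98,0],
    [0.55,0.98,0],
    [0.55,0.98,0],
    [0.55,0.98,0],
  ],
  turn=[0.78,0.78,0.78,0.78,0.78,0.78,0.78,0.78,0.78,0.78,0.78,0.78],
)

```text
time: 2.5
ee_pos: [0.5975, 0.0239, 0.2472]
eef_rot: [0.223, 0.975, -0.0, -0.0]
ft_force: [0.9, -0.4, -0.2]
width: 0.0527
grip_force: 0.0
```

Call:
step_arm(
  delta_pos=[
    [0,0,0],
    [0,0,0],
    [0,0,0],
  ],
  turn=[0,0,0],
)

```text
time: 2.8
ee_pos: [0.597, 0.0217, 0.2473]
eef_rot: [0.226, 0.974, -0.0, -0.0]
ft_force: [0.7, -0.5, 0.3]
width: 0.0523
grip_force: 0.0
```

Call:
step_arm(
  delta_pos=[
    [-0.1,0,-0.98],
    [0,0,-0.98],
    [0,0,-0.98],
    [0,0,-0.98],
    [0,0,-0.98],
    [0,0,-0.5],
    [0,0,-0.48],
    [0,0,0],
    [0,0,0],
  ],
  turn=[0,0,0,0,0,0,0,0,0],
)

```text
time: 3.7
ee_pos: [0.5952, 0.0229, 0.1013]
eef_rot: [0.225, 0.974, 0.0, 0.0]
ft_force: [0.6, -0.3, -0.6]
width: 0.0521
grip_force: 0.0
```

Call:
step_arm(
  delta_pos=[
    [0,0,0],
    [0,0,0],
    [0,0,0],
    [0,0,0],
    [0,0,0],
  ],
  turn=[0,0,0,0,0],
  grip=1,
  newtons=20,
)

```text
time: 4.2
ee_pos: [0.5948, 0.023, 0.1007]
eef_rot: [0.225, 0.974, 0.0, 0.0]
ft_force: [0.4, -1.0, 0.5]
width: 0.0197
grip_force: 0.0
```

Call:
step_arm(
  delta_pos=[
    [0,0,0],
    [0,0,0],
    [0,0,0],
    [0,0,0],
  ],
  turn=[0,0,0,0],
)

```text
time: 4.6
ee_pos: [0.5944, 0.0222, 0.1006]
eef_rot: [0.225, 0.974, -0.001, -0.0]
ft_force: [-3.6, -4.4, 6.5]
width: 0.016
grip_force: 20.0
```

Call:
step_arm(
  delta_pos=[
    [0,0,0],
    [0,0,0],
    [0,0,0],
    [0,0,0],
    [0,0,0],
    [0,0,0],
    [0,0,0],
    [0,0,0],
    [0,0,0],
    [0,0,0],
    [0,0,0],
  ],
  turn=[0.38,0.38,0.38,0.38,0.38,0.38,0.38,0.38,0.38,0.38,0],
)

```text
time: 5.7
ee_pos: [0.5943, 0.0224, 0.1006]
eef_rot: [-0.002, 1.0, -0.0, -0.001]
ft_force: [-3.8, -2.7, 3.2]
width: 0.0159
grip_force: 20.0
```

Call:
step_arm(
  delta_pos=[
    [0,0,0],
    [0,0,0],
    [0,0,0],
    [0,0,0],
  ],
  turn=[0,0,0,0],
  grip=0.4,
)

```text
time: 6.1
ee_pos: [0.5948, 0.0233, 0.1005]
eef_rot: [-0.001, 1.0, 0.0, 0.0]
ft_force: [0.7, 0.1, 0.3]
width: 0.0398
grip_force: 0.0
```

Call:
step_arm(
  delta_pos=[
    [0,0,0.3],
    [0,0,0.6],
    [0,0,0.9],
    [0,0,0.9],
    [0,0,0.9],
    [0,0,0.9],
    [0,0,0.5],
    [0,-0.6,0],
    [0,-0.9,0],
    [0,-0.9,0],
    [0,-0.9,0],
    [0,-0.9,0],
  ],
  turn=[0,0,0,0,0,0,0,-0.7,-0.9,-0.9,-0.9,-0.9],
)

```text
time: 7.3
ee_pos: [0.5947, -0.0828, 0.2261]
eef_rot: [0.256, 0.967, 0.0, 0.0]
ft_force: [0.2, -0.3, 0.3]
width: 0.0522
grip_force: 0.0
```

Now I check the selector, and the fuse carrier's position again.

Run:
```python
from h import *
im=[]
for n in("top","scene"):
    c=camera(n); np.savez(n+"2.npz",**c); P=cloud(c); ok=c["z_map"]>0
    k=ok&(abs(P[...,0]-.6)<.06)&(abs(P[...,1]-.025)<.04)&(P[...,2]>.118)&(P[...,2]<.136)
    uv=np.argwhere(k)[:,::-1].astype(float); q=onz(c,uv,.127)[:,:2]*1000
    if len(q)>5: r=cv2.minAreaRect(q.astype(np.float32)); print(n,len(q),r)
    x,y=(265,135) if n=="top" else (160,150)
    im.append(cv2.resize(c["image"][y:y+110,x:x+145],(720,546) if 0 else (400,303),interpolation=cv2.INTER_CUBIC))
cv2.imwrite("pics/chk3.png",np.hstack(im)[:,:,::-1]); print(read_state()["joint_positions"])
```

```text
top 97 ((593.4658813476562, 22.67255973815918), (48.29320526123047, 14.826815605163574), 0.38901659846305847)
scene 118 ((600.033203125, 27.84974479675293), (54.97760009765625, 20.33823585510254), 1.290441870689392)
[ 0.59630104  0.35028439 -0.67065909  1.49595881  0.22078883  1.37195259
  0.96103937]
```

View pics/chk3.png

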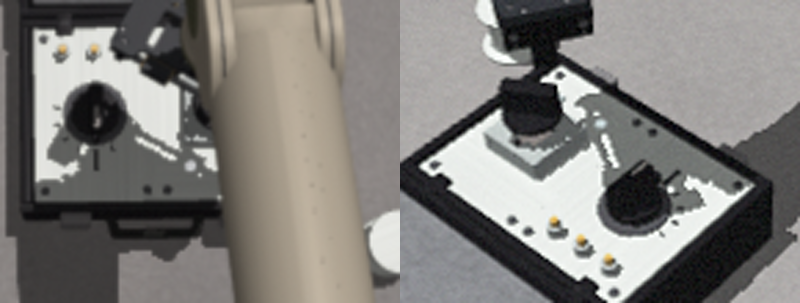

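The selector bar now lies at 0.4°, along the case x, with the nose over the long mark at (97,150) in the left picture. The carrier is still locked in its collar. Next I line up over the carrier.

Call:
step_arm(
  delta_pos=[
    [0,-0.4,0],
    [0,-0.4,0],
    [0,-0.34,0],
    [0,0,0],
    [0,0,0],
    [0,0,0],
    [0,0,0],
    [0,0,0],
  ],
  turn=[-0.9,-0.9,-0.9,-0.9,-0.75,0,0,0],
)

```text
time: 8.2
ee_pos: [0.5948, -0.1101, 0.2257]
eef_rot: [0.494, 0.87, 0.0, -0.0]
ft_force: [0.7, 0.1, 0.1]
width: 0.0522
grip_force: 0.0
```

Call:
step_arm(
  delta_pos=[
    [0,-0.04,-0.9],
    [0,0,-0.9],
    [0,0,-0.9],
    [0,0,-0.6],
    [0,0,-0.35],
    [0,0,0],
    [0,0,0],
  ],
  turn=[0,0,0,0,0,0,0],
)

```text
time: 8.9
ee_pos: [0.5952, -0.1115, 0.1352]
eef_rot: [0.495, 0.869, 0.0, 0.0]
ft_force: [0.3, -0.4, 1.1]
width: 0.0522
grip_force: 0.0
```

Call:
step_arm(
  delta_pos=[
    [0,0,0],
    [0,0,0],
    [0,0,0],
    [0,0,0],
    [0,0,0],
    [0,0,0],
    [0,0,0],
    [0,0,0],
    [0,0,0],
  ],
  turn=[0,0,0,0,0,0,0,0,0],
  grip=1,
  newtons=50,
)

```text
time: 9.8
ee_pos: [0.5953, -0.1112, 0.1346]
eef_rot: [0.495, 0.869, 0.0, 0.001]
ft_force: [4.5, 2.7, 0.9]
width: 0.0178
grip_force: 50.0
```

Call:
step_arm(
  delta_pos=[
    [0,0,-0.1],
    [0,0,-0.1],
    [0,0,-0.1],
    [0,0,-0.1],
    [0,0,-0.08],
    [0,0,0],
    [0,0,0],
  ],
  turn=[0,0,0,0,0,0,0],
)

```text
time: 10.5
ee_pos: [0.5955, -0.1112, 0.1236]
eef_rot: [0.495, 0.869, 0.0, 0.001]
ft_force: [1.6, 1.8, 9.8]
width: 0.0177
grip_force: 50.0
```

Call:
step_arm(
  delta_pos=[
    [0,0,0],
    [0,0,0],
    [0,0,0],
    [0,0,0],
    [0,0,0],
    [0,0,0],
    [0,0,0],
    [0,0,0],
    [0,0,0],
    [0,0,0],
  ],
  turn=[0.5,0.5,0.5,0.5,0.5,0.5,0.5,0.5,0.5,0.5],
)

```text
time: 11.5
ee_pos: [0.595, -0.1122, 0.1234]
eef_rot: [0.215, 0.977, -0.001, 0.0]
ft_force: [-1.3, -0.3, 9.6]
width: 0.0175
grip_force: 50.0
```

Call:
step_arm(
  delta_pos=[
    [0,0,0],
    [0,0,0],
    [0,0,0],
    [0,0,0],
    [0,0,0],
    [0,0,0],
    [0,0,0],
    [0,0,0],
    [0,0,0],
    [0,0,0],
  ],
  turn=[0.5,0.5,0.5,0.5,0.5,0.5,0.4,0.3,0,0],
)

```text
time: 12.5
ee_pos: [0.595, -0.1123, 0.1234]
eef_rot: [-0.004, 1.0, -0.001, 0.0]
ft_force: [-1.1, -0.3, 9.9]
width: 0.018
grip_force: 50.0
```

```bash
python3 -c "
from h import *
s=read_state();print(s['torque'],s['ft_force'],s['eef_rot'],s['ee_pos'],s['time'])
c=camera('scene');cv2.imwrite('pics/push4.png',cv2.resize(c['image'][120:250,150:310],(640,520),interpolation=cv2.INTER_CUBIC)[:,:,::-1])"
```

```text
[-0.15036376 -0.03293047  0.01665928] [-1.051198   -0.25142305  9.8949156 ] [-4.02251189e-03  9.99991591e-01 -7.34244969e-04  3.13110693e-04] [ 0.59495022 -0.11233331  0.12339303] 12.5
```

View pics/push4.png

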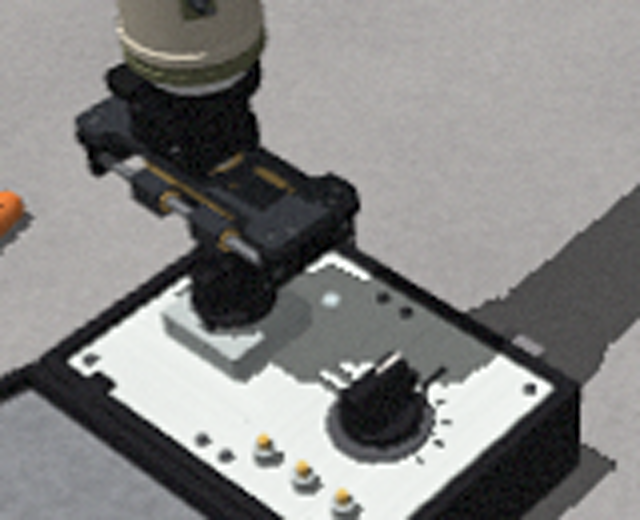

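The picture shows the cap pressed down near the collar at (235,300), the gripper turned with the bar, and the selector still on its mark. No torque has built up, so I lift slowly.

Call:
step_arm(
  delta_pos=[
    [0,0,0.15],
    [0,0,0.2],
    [0,0,0.2],
    [0,0,0.2],
    [0,0,0.2],
    [0,0,0.2],
    [0,0,0],
  ],
  turn=[0,0,0,0,0,0,0],
)

```text
time: 13.25
ee_pos: [0.5943, -0.1115, 0.1511]
eef_rot: [-0.004, 1.0, 0.0, -0.0]
ft_force: [0.1, 0.8, -1.3]
width: 0.018
grip_force: 50.0
```

Call:
step_arm(
  delta_pos=[
    [0,0,0.3],
    [0,0,0.6],
    [0,0,0.8],
    [0,0,0.8],
    [0,0,0.8],
    [0,0,0.7],
    [0,0,0.4],
    [0,0,0],
    [-0.1,0.3,0],
    [-0.2,0.6,0],
    [-0.2,0.8,0],
    [-0.2,0.8,0],
  ],
  turn=[0,0,0,0,0,0,0,0,0,0,0,0],
)

```text
time: 14.45
ee_pos: [0.5763, -0.0463, 0.2606]
eef_rot: [-0.005, 1.0, 0.0, -0.0]
ft_force: [0.3, 1.1, -1.1]
width: 0.0175
grip_force: 50.0
```

Call:
step_arm(
  delta_pos=[
    [-0.2,0.9,0],
    [-0.2,0.9,0],
    [-0.2,0.9,0],
    [-0.2,0.9,0],
    [-0.2,0.9,0],
    [-0.2,0.9,0],
    [-0.2,0.9,0],
    [-0.2,0.9,0],
    [-0.2,0.9,0],
    [-0.2,0.9,0],
    [-0.2,0.9,0],
    [-0.2,0.9,0],
  ],
  turn=[0,0,0,0,0,0,0,0,0,0,0,0],
)

```text
time: 15.65
ee_pos: [0.5153, 0.2235, 0.2608]
eef_rot: [-0.005, 1.0, -0.0, -0.0]
ft_force: [0.1, 0.2, -1.9]
width: 0.0176
grip_force: 50.0
```

Call:
step_arm(
  delta_pos=[
    [-0.2,0.9,0],
    [-0.2,0.9,0],
    [-0.2,0.9,0],
    [-0.2,0.9,0],
    [-0.2,0.6,0],
    [-0.1,0.3,0],
    [0,0,0],
    [0,0,0],
  ],
  turn=[0,0,0,0,0,0,0,0],
)

```text
time: 16.45
ee_pos: [0.4896, 0.3331, 0.2609]
eef_rot: [-0.004, 1.0, -0.0, 0.0]
ft_force: [0.3, -0.2, -1.2]
width: 0.0177
grip_force: 50.0
```

```bash
python3 - <<'E'
from h import *
c=dict(np.load("scene.npz")); P=cloud(c); s=P[...,2]
k=((c["z_map"]>0)&(abs(P[...,0]-.488)<.09)&(abs(P[...,1]-.329)<.085)&(s>.002)&(s<.032)).astype(np.uint8)
n,l,st,ce=cv2.connectedComponentsWithStats(k); i=1+st[1:,4].argmax()
r=cv2.minAreaRect((P[l==i][:,:2]*1000).astype(np.float32)); print(st[i],r)
c=snap("scene"); P=cloud(c); f=read_state(); print(f["ee_pos"],f["ft_force"],f["eef_rot"])
h=cv2.cvtColor(c["image"],cv2.COLOR_RGB2HSV)
E
ls pics
```

```text
[ 326  246   70   62 1908] ((472.58941650390625, 326.074462890625), (161.2124786376953, 139.87496948242188), 9.739202499389648)
[0.48998207 0.33270461 0.26095193] [ 0.64717663 -0.12774561 -1.84248218] [-3.83704356e-03  9.99992597e-01 -2.85147790e-04  3.72890074e-05]
chk3.png
crop_2.png
push4.png
scene_1.png
scene_5.png
top_0.png
```

View pics/scene_5.png

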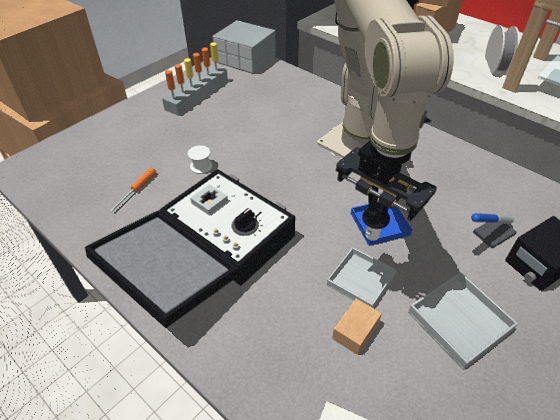

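Run:
```python
from h import *
# tray rim from the first top picture: outer contour of pale/edge pixels, rays onto the rim height
c=dict(np.load("top.npz")); g=c["image"][188:243,175:232]
h=cv2.cvtColor(g,cv2.COLOR_RGB2HSV); bg=np.array([c["image"][250:300,300:340].reshape(-1,3).mean(0)])
d=np.abs(g.astype(float)-bg).max(-1); k=(d>22).astype(np.uint8)
k=cv2.morphologyEx(k,cv2.MORPH_CLOSE,np.ones((3,3))); cs=max(cv2.findContours(k,0,2)[0],key=cv2.contourArea).reshape(-1,2)+[175,188]
q=onz(c,cs,.025)[:,:2]*1000; print(cv2.minAreaRect(q.astype(np.float32)))
```

```text
((488.7747802734375, 333.634033203125), (161.81846618652344, 149.90048217773438), 5.971970558166504)
```

The carrier hangs upright from the gripper (white stem at about (372,235)) and the collar is empty at (208,197). The tray's image centre at (362,277) agrees with an estimate of (0.489, 0.330). I lower it now, quickly at first and then slowly until it touches.

Call:
step_arm(
  delta_pos=[
    [0,-0.1,-0.4],
    [0,0,-0.7],
    [0,0,-0.8],
    [0,0,-0.8],
    [0,0,-0.8],
    [0,0,-0.8],
    [0,0,-0.8],
    [0,0,-0.7],
    [0,0,-0.6],
    [0,0,-0.4],
    [0,0,-0.2],
    [0,0,0],
  ],
  turn=[0,0,0,0,0,0,0,0,0,0,0,0],
)

```text
time: 17.7
ee_pos: [0.4896, 0.3309, 0.0857]
eef_rot: [-0.004, 1.0, -0.0, -0.0]
ft_force: [0.2, 0.4, -1.2]
width: 0.0177
grip_force: 50.0
```

Call:
step_arm(
  delta_pos=[
    [0,0,-0.08],
    [0,0,-0.08],
    [0,0,0],
  ],
  turn=[0,0,0],
)

```text
time: 18.0
ee_pos: [0.4898, 0.331, 0.0822]
eef_rot: [-0.004, 1.0, 0.0, 0.0]
ft_force: [-0.0, 1.1, -0.6]
width: 0.0177
grip_force: 50.0
```

Call:
step_arm(
  delta_pos=[
    [0,0,-0.08],
    [0,0,-0.08],
    [0,0,-0.08],
    [0,0,0],
    [0,0,0],
  ],
  turn=[0,0,0,0,0],
)

```text
time: 18.5
ee_pos: [0.4897, 0.331, 0.076]
eef_rot: [-0.004, 1.0, 0.0, -0.0]
ft_force: [-0.0, -0.7, -1.6]
width: 0.0176
grip_force: 50.0
```

Call:
step_arm(
  delta_pos=[
    [0,0,-0.05],
    [0,0,0],
    [0,0,0],
  ],
  turn=[0,0,0],
)

```text
time: 18.8
ee_pos: [0.4898, 0.331, 0.0748]
eef_rot: [-0.004, 1.0, 0.0, -0.0]
ft_force: [-0.8, 0.0, -1.9]
width: 0.0176
grip_force: 50.0
```

Call:
step_arm(
  delta_pos=[
    [0,0,-0.05],
    [0,0,0],
    [0,0,0],
  ],
  turn=[0,0,0],
)

```text
time: 19.1
ee_pos: [0.4897, 0.331, 0.0736]
eef_rot: [-0.004, 1.0, 0.0, -0.0]
ft_force: [-0.5, -0.6, -2.3]
width: 0.0178
grip_force: 50.0
```

Call:
step_arm(
  delta_pos=[
    [0,0,-0.04],
    [0,0,0],
    [0,0,0],
  ],
  turn=[0,0,0],
)

```text
time: 19.4
ee_pos: [0.4898, 0.3311, 0.0727]
eef_rot: [-0.004, 1.0, 0.0, 0.0]
ft_force: [0.3, -0.5, 0.3]
width: 0.0174
grip_force: 50.0
```

Call:
step_arm(
  delta_pos=[
    [0,0,-0.03],
    [0,0,0],
    [0,0,0],
  ],
  turn=[0,0,0],
)

```text
time: 19.7
ee_pos: [0.49, 0.3313, 0.0726]
eef_rot: [-0.004, 1.0, 0.0, 0.0]
ft_force: [-2.1, -1.0, 7.7]
width: 0.018
grip_force: 50.0
```

Contact is confirmed at +7.7 N, at the expected height. I release gently and leave upwards.

Call:
step_arm(
  delta_pos=[
    [0,0,0.02],
    [0,0,0],
    [0,0,0],
    [0,0,0],
    [0,0,0],
    [0,0,0],
  ],
  turn=[0,0,0,0,0,0],
  grip=0.4,
)

```text
time: 20.3
ee_pos: [0.4897, 0.331, 0.0723]
eef_rot: [-0.004, 1.0, 0.0, -0.0]
ft_force: [0.4, -0.1, 0.0]
width: 0.0508
grip_force: 0.0
```

Call:
step_arm(
  delta_pos=[
    [0,0,0.3],
    [0,0,0.5],
    [0,0,0.8],
    [0,0,0.9],
    [0,0,0.9],
    [0,0,0.9],
    [0,0,0.9],
    [0,0,0.5],
    [-0.5,-0.6,0],
    [-0.5,-0.9,0],
    [-0.5,-0.9,0],
    [-0.5,-0.9,0],
  ],
  turn=[0,0,0,0,0,0,0,0,0,0,0,0],
)

```text
time: 21.5
ee_pos: [0.439, 0.2478, 0.2149]
eef_rot: [-0.004, 1.0, 0.0, -0.0]
ft_force: [-0.0, -0.0, 0.6]
width: 0.0526
grip_force: 0.0
```

Call:
step_arm(
  delta_pos=[
    [0,-0.9,0],
    [0,-0.9,0],
    [0,-0.9,0],
    [0,-0.6,0],
    [0,0,0],
    [0,0,0],
  ],
  turn=[0,0,0,0,0,0],
)

```text
time: 22.1
ee_pos: [0.4397, 0.1664, 0.2151]
eef_rot: [-0.004, 1.0, 0.0, 0.0]
ft_force: [-0.3, 0.6, -0.4]
width: 0.0524
grip_force: 0.0
```

Run:
```python
from h import *
for n in("scene","top"):
    c=camera(n); cv2.imwrite(f"pics/end_{n}.png",c["image"][:,:,::-1]); P=cloud(c)
    for lab,x,y,zr in(("carrier",.49,.331,(.088,.11)),("selector",.6,.025,(.118,.136))):
        k=(c["z_map"]>0)&(abs(P[...,0]-x)<.06)&(abs(P[...,1]-y)<.05)&(P[...,2]>zr[0])&(P[...,2]<zr[1])
        q=P[k]; print(n,lab,len(q),cv2.minAreaRect((q[:,:2]*1000).astype(np.float32)) if len(q)>5 else"",q[:,2].max() if len(q) else"")
print(read_state()["ft_force"])
```

```text
scene carrier 163 ((494.0130920410156, 333.9852600097656), (56.098243713378906, 18.880905151367188), 0.4802218973636627) 0.10113492090008658
scene selector 113 ((597.6867065429688, 24.8176326751709), (17.86606788635254, 52.30093002319336), 89.85977172851562) 0.13014499051750938
top carrier 119 ((490.6964416503906, 332.9884948730469), (52.536556243896484, 19.05144500732422), 1.3090472221374512) 0.10305875353177818
top selector 96 ((594.3916015625, 22.606922149658203), (47.65330123901367, 15.114240646362305), 0.2618725895881653) 0.1328381399505354
[0.03850685 0.53406935 0.39443451]
```

View pics/end_scene.png

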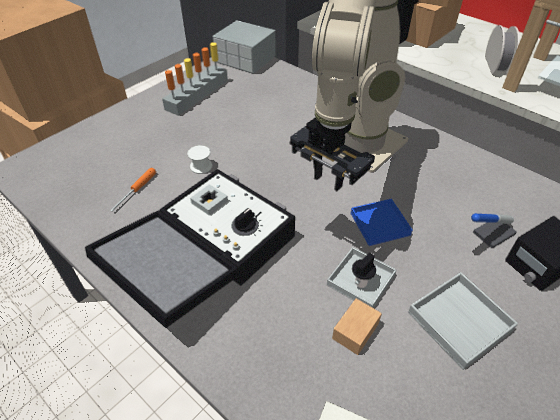

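The carrier stands upright in the small steel tray at (363,270), its top at about 0.10 m. The selector is at the long mark, the bystanders haven't moved, and the arm touches nothing.

```bash
python3 -c "
from bench import *
print(close_job())"
```

```text
the job is handed in; nothing more can be done
None
```

I handed the job in at about 22 s: the selector is at the long mark, the freed fuse carrier stands upright in the small steel tray, and the reel, screwdriver and carton look unmoved in the last picture (no verdict was returned).

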